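Set the status tags of the film bins

TASK

Four bins stand in a row on the board, each with a hinged tag in front of it: flip the tags with a fingertip so that every bin with a film cassette in it has its tag tipped towards the bin (solid disc showing), and the empty bin has its tag tipped away from the bin, towards the robot (open ring showing). Only push the tags, without gripping anything, and leave each tag resting fully over to its side. Leave the cassettes, the clip, the marker pen and the loupe where they are.

Things in the scene. Friction and masses are not known exactly. Their poses are not given: they have to be found in the camera images.
- board: fixed plywood board 250 x 390 x 10 mm (x, y, z) flat on the worktop, yaw within 15 degrees. Origin on the worktop below the middle of the row of tag hinges; +x points from the tags to the bins, away from the robot; it spans x -60 to +190 mm. Four bin and tag pairs stand on it at y = -142.5, -47.5, 47.5, 142.5 mm, tag straight in front of bin; which number stands where changes.
- bin_1: fixed open white plastic bin 70 x 74 x 35 mm (x, y, z), walls and floor 4 to 5 mm thick; origin at the middle of its underside, on top of the board, 140 mm behind the hinge of its tag; axes as the board's.
- bin_2: fixed open white plastic bin 70 x 74 x 35 mm (x, y, z), walls and floor 4 to 5 mm thick; origin at the middle of its underside, on top of the board, 140 mm behind the hinge of its tag; axes as the board's.
- bin_3: fixed open white plastic bin 70 x 74 x 35 mm (x, y, z), walls and floor 4 to 5 mm thick; origin at the middle of its underside, on top of the board, 140 mm behind the hinge of its tag; axes as the board's.
- bin_4: fixed open white plastic bin 70 x 74 x 35 mm (x, y, z), walls and floor 4 to 5 mm thick; origin at the middle of its underside, on top of the board, 140 mm behind the hinge of its tag; axes as the board's.
- tag_1_hinge (a point): middle of the hinge line of tag_1, 45 mm above the worktop; axes as the board's (hinge line along y, +x to the bin). Fixed steel bracket 62 mm wide (y), 44 mm deep; its cheeks rise 10 mm above the hinge line. A tag at rest has its free edge 42 mm above the hinge line and 43 mm to its side; when tipped to the bin, 62 mm are left between free edge and bin front.
- tag_1 (a joint): angle of tag_1, aluminium plate 50 mm wide (y), 5 mm thick, 60 mm long from its hinge, 28 to 56 g. 0: tipped to the robot, 46 degrees from upright, open black ring showing (empty). 0.8: upright. 1.6: tipped as far towards its bin, solid black disc showing (full). Turns freely; a push under 1 N moves it, and it falls to the side of upright where it is left, in about a second.
- tag_2_hinge (a point): middle of the hinge line of tag_2, 45 mm above the worktop; axes as the board's (hinge line along y, +x to the bin). Fixed steel bracket 62 mm wide (y), 44 mm deep; its cheeks rise 10 mm above the hinge line. A tag at rest has its free edge 42 mm above the hinge line and 43 mm to its side; when tipped to the bin, 62 mm are left between free edge and bin front.
- tag_2 (a joint): angle of tag_2, aluminium plate 50 mm wide (y), 5 mm thick, 60 mm long from its hinge, 28 to 56 g. 0: tipped to the robot, 46 degrees from upright, open black ring showing (empty). 0.8: upright. 1.6: tipped as far towards its bin, solid black disc showing (full). Turns freely; a push under 1 N moves it, and it falls to the side of upright where it is left, in about a second.
- tag_3_hinge (a point): middle of the hinge line of tag_3, 45 mm above the worktop; axes as the board's (hinge line along y, +x to the bin). Fixed steel bracket 62 mm wide (y), 44 mm deep; its cheeks rise 10 mm above the hinge line. A tag at rest has its free edge 42 mm above the hinge line and 43 mm to its side; when tipped to the bin, 62 mm are left between free edge and bin front.
- tag_3 (a joint): angle of tag_3, aluminium plate 50 mm wide (y), 5 mm thick, 60 mm long from its hinge, 28 to 56 g. 0: tipped to the robot, 46 degrees from upright, open black ring showing (empty). 0.8: upright. 1.6: tipped as far towards its bin, solid black disc showing (full). Turns freely; a push under 1 N moves it, and it falls to the side of upright where it is left, in about a second.
- tag_4_hinge (a point): middle of the hinge line of tag_4, 45 mm above the worktop; axes as the board's (hinge line along y, +x to the bin). Fixed steel bracket 62 mm wide (y), 44 mm deep; its cheeks rise 10 mm above the hinge line. A tag at rest has its free edge 42 mm above the hinge line and 43 mm to its side; when tipped to the bin, 62 mm are left between free edge and bin front.
- tag_4 (a joint): angle of tag_4, aluminium plate 50 mm wide (y), 5 mm thick, 60 mm long from its hinge, 28 to 56 g. 0: tipped to the robot, 46 degrees from upright, open black ring showing (empty). 0.8: upright. 1.6: tipped as far towards its bin, solid black disc showing (full). Turns freely; a push under 1 N moves it, and it falls to the side of upright where it is left, in about a second.
- film_1: loose 35 mm film cassette, upright cylinder of 25 mm diameter with a small lip at one side, 51 mm tall, 22 g, standing in one of the bins (a bin with a cassette in it is full); origin at the middle of its underside. To be left alone.
- film_2: loose 35 mm film cassette, upright cylinder of 25 mm diameter with a small lip at one side, 51 mm tall, 22 g, standing in one of the bins (a bin with a cassette in it is full); origin at the middle of its underside. To be left alone.
- film_3: loose 35 mm film cassette, upright cylinder of 25 mm diameter with a small lip at one side, 51 mm tall, 22 g, standing in one of the bins (a bin with a cassette in it is full); origin at the middle of its underside. To be left alone.
- clip: bystander: loose metal film clip 20 x 68 x 19 mm lying on the board between the tags and the bins; origin at the middle of its underside.
- pen: bystander: loose marker pen, 128 mm long, 16 mm thick, lying along the board's y on the board between the tags and the bins; origin at the middle of its underside.
- magnifier: bystander: loose black loupe, 46 mm diameter, 58 mm tall, standing on the worktop beside the left end of the board; origin at the middle of its underside.

How it is judged:
By the outcome, as a careful person would: the job done as asked, in the order asked, and still so for the second after the job is handed in, with the robot touching nothing.
It also fails if it takes over 64 s, if anything falls off the work surface, if the arm or the gripper's body presses on something with over 40 N, if the wrist force passes 120 N, or if a joint passes its speed limit or range.

ROBOT

A 6-joint arm with a two-finger parallel gripper is mounted at the origin on the work surface; the furniture and walls round the work are solid. World frame = base frame: x ahead of the robot, y to its left, z up, the work surface at z = 0. Lengths are in m, angles in rad, forces in N, time in s.
With the tool pointing down it reaches from about 0.325 to 0.9 m from the base axis. Payload 6.1 kg.
Tool frame: the origin (TCP) lies where the fingers leave the gripper's body, on its centre line; the fingertips stand 70 mm ahead of it and the grasp point (between the pads) lies 51 mm ahead of it (arm.hold_point_z is the distance from the TCP to the grasp point, in m); z points along the fingers, y is the line along which they close (so a half turn about z gives the same grasp; the last joint's range is limited). The gripper opens to 87 mm and grips with 3 to 60 N. Pads are 19 mm wide; open, the fingers measure 117 mm over their backs; the gripper's body (75 mm by 190 mm) begins 51 mm behind the grasp point.
Start: joints at [1.145, 0.22, 1.526, -0, 1.395, -0.126], TCP at [0.185, 0.597, 0.292] pointing down, gripper open.
Joint ranges: [-2.98, 2.98], [-0.91, 2.08], [0.09, 2.57], [-1.24, 4.39], [0.2, 2.65], [-2.68, 2.68]. Speed limits (rad/s): [2.57, 2.57, 3.01, 3.14, 3.14, 3.14].

INTERFACE

Orientations are given as a 3x3 rotation matrix whose columns are the frame's x, y, z axes.
In Python, from cell import telemetry, read_camera, camera_model, ticket, boxes_of, regions_of, arm gives the robot as it stands.
- The arm moves only by the tool play_rows, never from a script. Its arguments are lists of equal length, an entry for each row: "rotation": the turn, a rotation vector about the tool's x, y, z scaled (see below), a list of three; "xyz": the shift along the tool's x, y, z scaled (see below), a list of three; "claw": the gripper command: -1 is shut, 1 is fully open, values between are in proportion. In form: {"rotation": [[ax, ay, az], ...], "xyz": [[x, y, z], ...], "claw": [claw, ...]}. A call has 1 to 12 rows; each row is the pose to reach, as a shift and turn from the pose commanded when the call began, along the tool's axes at that moment; what a row does not reach only later rows make up. The controller multiplies each number of a shift by 100 cm and each number of a turn by 90 degrees. A row lasts 1/10 s, in which the tool goes at most 50 mm and 8.59 degrees, less where a joint would pass 70% of its speed; a pose out of reach is approached as far as the arm can. A call with a number of a shift or a turn outside -1 to 1 is refused whole. A call with a gripper value outside its range is refused whole. The fingers move at their own pace and stop on an object; "grip_force" is the grip in N (left out, the last holds). Time passes only in rows, so rows that repeat a pose let the fingers close. It gives the time, the measured TCP pose, the force, the opening and the grip force at its end, in the units of the state.
- telemetry.get_state(): the state, without advancing time (a new reading comes with each control period).
- read_camera(name): name is "side" or "top"; returns the picture (400x640x3 uint8, red, green, blue); there is no depth.
- camera_model(name): a dict with "K" (3x3 intrinsics, pixels), "extrinsics" (4x4, takes a point from camera to world coordinates). Camera axes: x right, y up, looking along -z (the intrinsics and any distortion apply to the point x, -y, -z); pixel columns grow to the right and rows downward; lengths in m; the calibration is good to about 2 mm. A picture is of the moment at which its call begins. camera_model takes no time and is no camera call.
- ticket.close_job(): hands the job in; it is judged then, once.
Trained networks look in the newest picture that a camera, given by its name, has taken for a name from the list of things; names that differ only in an ending like _2 or _b are one class to them, and where a whole thing is asked for, a point or a joint stands for the part that bears it (a point fixed in the world has none). Each returns a list of dicts, best first, with "confidence" (0 to 1); they miss things now and then, are a little off and sometimes report something else, mostly with a low value. They report only what shows in the picture. A call takes as long as a camera call.
- boxes_of(camera, target): "point" ([x, y, z] in m, in world coordinates, good to about 4 mm: the middle of the surface that is visible of it).
- regions_of(camera, target): "mask" (400x640 bool, what is visible of it).
The state is a dict: "time_s": time; "qpos": joint angles; "dq": joint speeds; "joint_efforts": joint torques, N m; "tool_pos": TCP position; "ee_rot": TCP orientation; "force": force on the tool from outside, world axes, zero at the start; "ft_torque": the same for the moment, N m; "finger_gap": finger opening in m; "finger_force": force on a finger pad.
Only numpy, scipy, OpenCV 4.12 (cv2) and the standard library are available. Lean on these libraries where they do the work, as an engineer would, in place of code of your own. Each camera call takes 0.05 s, during which the arm holds its last target. There are 200 camera calls.

## Working session

There is one attempt and no reset: what is moved stays moved. The work goes in short steps, Python scripts to look and compute and a tool call to move; the robot and the scene stay as the last step left them, time stands still between calls to the robot, and variables do not carry over. Pictures are saved under pics/ and viewed, at most 10 in all, crops included, and the job is handed in when it is done.

Besides the shell and the picture viewer there is one more tool, called after "Call:" by a JSON object that holds its "fn" and its "kwargs", one argument or row to a line. play_rows: Moves the arm, as the interface text tells. Shifts and turns lie within -1 to 1; 1 stands for 100 cm of shift or 90 degrees of turn. Its arguments: {"type":"object","properties":{"rotation":{"type":"array","items":{"type":"array","items":{"type":"number"}}},"xyz":{"type":"array","items":{"type":"array","items":{"type":"number"}}},"claw":{"type":"array","items":{"type":"number"}},"grip_force":{"type":"number"}},"required":["rotation","xyz","claw"]}

```bash
mkdir -p pics
python3 - <<'E'
from cell import *
import cv2,numpy as np
for c in("top","side"):
    im=read_camera(c); cv2.imwrite(f"pics/{c}0.png",im[:,:,::-1])
    m=camera_model(c); print(c,np.round(m["K"],1).tolist(),np.round(m["extrinsics"],3).tolist())
    for t in("bin_1","tag_1","film_1","tag_1_hinge","clip","pen","magnifier"):
        print(t,[(np.round(d["point"],3).tolist(),round(d["confidence"],2)) for d in boxes_of(c,t)])
s=telemetry.get_state();print(s["time_s"],np.round(s["ee_rot"],3).tolist(),s["tool_pos"],s["finger_gap"])
E
```

```text
top [[408.8, 0.0, 322.8], [0.0, 408.8, 202.4], [0.0, 0.0, 1.0]] [[-0.017, 0.996, -0.09, 0.55], [-1.0, -0.018, -0.017, -0.025], [-0.019, 0.09, 0.996, 1.015], [0.0, 0.0, 0.0, 1.0]]
bin_1 [([0.658, 0.091, 0.015], 0.94), ([0.658, -0.196, 0.012], 0.7), ([0.659, -0.009, 0.014], 0.6), ([0.659, -0.106, 0.012], 0.59), ([0.646, -0.196, 0.062], 0.41)]
tag_1 [([0.496, 0.086, 0.068], 0.95), ([0.491, -0.008, 0.068], 0.94), ([0.533, -0.193, 0.069], 0.79), ([0.491, -0.101, 0.068], 0.76)]
film_1 [([0.649, 0.007, 0.06], 0.6), ([0.647, -0.099, 0.061], 0.44)]
tag_1_hinge [([0.507, 0.088, 0.055], 0.81), ([0.506, -0.097, 0.057], 0.69)]
clip [([0.588, 0.034, 0.025], 0.38)]
pen [([0.588, 0.034, 0.03], 0.71), ([0.588, -0.134, 0.023], 0.67), ([0.49, -0.098, 0.068], 0.19)]
magnifier []
side [[492.4, 0.0, 320.5], [0.0, 492.4, 198.9], [0.0, 0.0, 1.0]] [[0.905, -0.317, 0.284, 0.963], [0.425, 0.664, -0.615, -0.726], [0.006, 0.677, 0.736, 0.895], [0.0, 0.0, 0.0, 1.0]]
bin_1 [([0.654, 0.101, 0.027], 0.88), ([0.663, -0.009, 0.028], 0.83), ([0.662, -0.168, 0.03], 0.77), ([0.663, -0.104, 0.028], 0.58)]
tag_1 [([0.497, -0.004, 0.068], 0.91), ([0.503, -0.085, 0.061], 0.63)]
film_1 [([0.652, -0.006, 0.052], 0.69), ([0.651, -0.106, 0.054], 0.59)]
tag_1_hinge [([0.505, 0.085, 0.051], 0.87)]
clip [([0.594, 0.03, 0.021], 0.67)]
pen [([0.492, 0.089, 0.068], 0.58)]
magnifier [([0.592, -0.113, 0.022], 0.68), ([0.517, 0.17, 0.046], 0.67), ([0.663, -0.17, 0.027], 0.6)]
0.8 [[-0.955, 0.295, -0.0], [0.295, 0.955, -0.0], [0.0, -0.0, -1.0]] [0.18456294 0.59710582 0.29225055] 0.08721301692818184
```

View pics/top0.png

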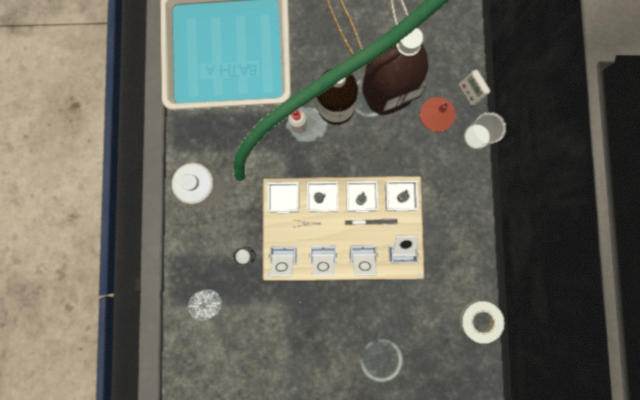

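View pics/side0.png

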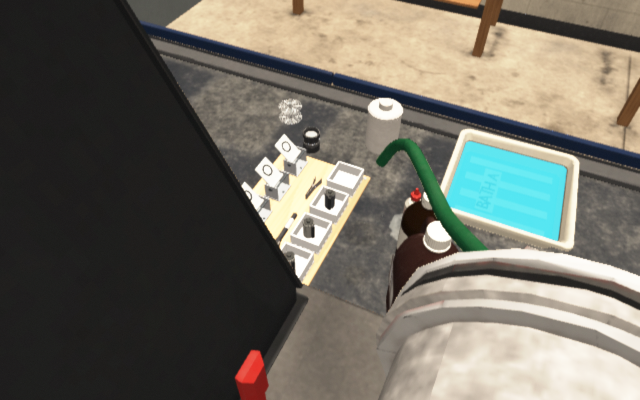

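Top view: the bin at (284,197) is empty. The bins at (322,197), (361,197) and (402,196) hold cassettes. The tags at (283,262), (323,262) and (363,262) show rings, and the one at (404,245) shows a disc. So only the two middle tags should need flipping. I'll confirm this with a zoom and fit the board pose.

Run:
```python
from cell import *
import cv2,numpy as np
im=cv2.imread("pics/top0.png"); 
cv2.imwrite("pics/z.png",cv2.resize(im[165:290,230:430],None,fx=4,fy=4,interpolation=cv2.INTER_CUBIC)[:500])
m=camera_model("top");K=m["K"];E=np.array(m["extrinsics"])
def ray(c,K,E,u,v):
    d=np.linalg.inv(K)@[u,v,1]; return E[:3,:3]@[d[0],-d[1],-d[2]]
def at(u,v,z):
    d=ray("top",K,E,u,v); return E[:3,3]+d*(z-E[2,3])/d[2]
for p in[(263,178),(421.5,177),(424,279),(264,280)]: print(p,np.round(at(*p,.01),4))
s=camera_model("side");Es=np.array(s["extrinsics"])
a,b=ray("",K,E,240,172),ray("",s["K"],Es,381,160)
t=np.linalg.lstsq(np.c_[a,-b],Es[:3,3]-E[:3,3],rcond=None)[0]
print("hose end",E[:3,3]+a*t[0],Es[:3,3]+b*t[1])
R=telemetry.get_state()["ee_rot"];p=telemetry.get_state()["tool_pos"]
print("yaw deg",np.degrees(np.arctan2(R[1,0],R[0,0])))
```

```text
(263, 178) [0.7042 0.14   0.01  ]
(421.5, 177) [ 0.699  -0.2526  0.01  ]
(424, 279) [ 0.4502 -0.249   0.01  ]
(264, 280) [0.4536 0.1385 0.01  ]
hose end [0.71714146 0.19318973 0.02939243] [0.71171283 0.19019693 0.02780609]
yaw deg 162.8243337427197
```

View pics/z.png

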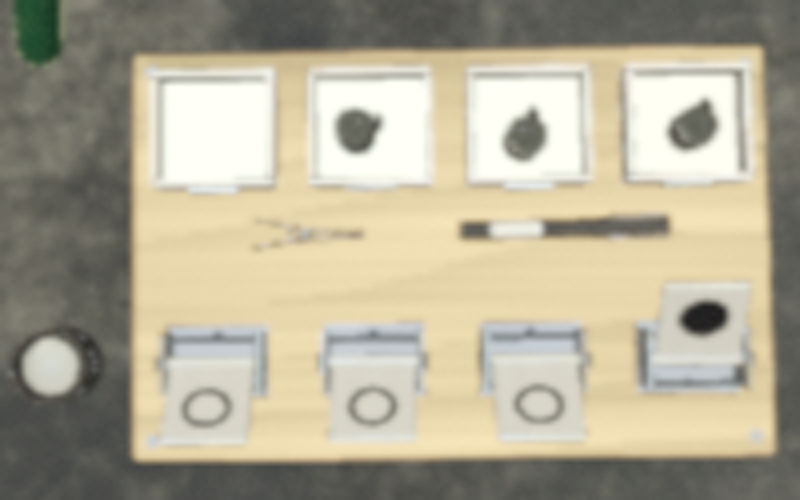

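Zoom: the leftmost bin (y≈+0.087) is empty and its tag already shows a ring. The rightmost bin is full and its tag already shows a disc. I'll flip only the tags at y≈-0.008 and y≈-0.103, using the shut fingers.

Call:
{"fn": "play_rows", "kwargs": {
  "rotation": [
    [0,0,-0.191],
    [0,0,-0.191],
    [0,0,-0.191],
    [0,0,-0.191],
    [0,0,-0.191],
    [0,0,-0.191],
    [0,0,-0.191],
    [0,0,-0.191],
    [0,0,-0.191],
    [0,0,-0.191],
    [0,0,-0.191],
    [0,0,-0.191]
  ],
  "xyz": [
    [-0.403,-0.508,0],
    [-0.403,-0.508,0],
    [-0.403,-0.508,0],
    [-0.403,-0.508,0],
    [-0.403,-0.508,0],
    [-0.403,-0.508,0],
    [-0.403,-0.508,0],
    [-0.403,-0.508,0],
    [-0.403,-0.508,0],
    [-0.403,-0.508,0],
    [-0.403,-0.508,0],
    [-0.403,-0.508,0]
  ],
  "claw": [-1,-1,-1,-1,-1,-1,-1,-1,-1,-1,-1,-1]
}}

```text
time_s: 2.0
tool_pos: [0.4024, 0.0359, 0.2928]
ee_rot: [[-1.0, -0.0, 0.002], [-0.0, 1.0, -0.0], [-0.002, -0.0, -1.0]]
force: [1.3, 0.3, 0.1]
finger_gap: 0.003
finger_force: 0.0
```

Call:
{"fn": "play_rows", "kwargs": {
  "rotation": [
    [0,0,0],
    [0,0,0],
    [0,0,0],
    [0,0,0],
    [0,0,0],
    [0,0,0],
    [0,0,0],
    [0,0,0]
  ],
  "xyz": [
    [-0.01,-0.044,0.03],
    [-0.018,-0.044,0.07],
    [-0.018,-0.044,0.11],
    [-0.018,-0.044,0.13],
    [-0.018,-0.044,0.15],
    [-0.018,-0.044,0.15],
    [-0.018,-0.044,0.15],
    [-0.018,-0.044,0.15]
  ],
  "claw": [-1,-1,-1,-1,-1,-1,-1,-1]
}}

```text
time_s: 2.8
tool_pos: [0.421, -0.0062, 0.1437]
ee_rot: [[-1.0, -0.0, 0.002], [-0.0, 1.0, -0.001], [-0.002, -0.001, -1.0]]
force: [-0.5, -0.9, 0.1]
finger_gap: 0.0006
finger_force: 0.0
```

Run:
```python
from cell import *
import cv2
a=read_camera("side")[110:310,180:400]
cv2.imwrite("pics/c.png",cv2.resize(a,None,fx=3,fy=3,interpolation=cv2.INTER_CUBIC)[:600,:,::-1])
s=telemetry.get_state();print(s["tool_pos"],s["force"])
```

```text
[ 0.42109563 -0.0062301   0.14378157] [-0.04333301  0.33039378  0.65183941]
```

View pics/c.png

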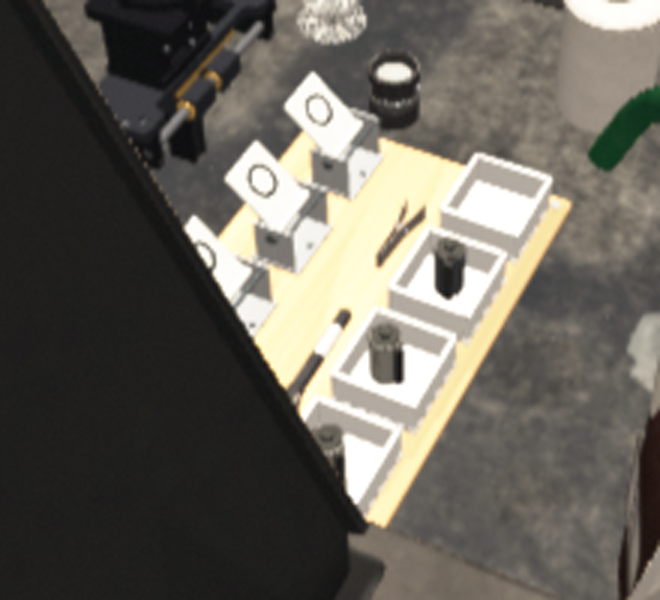

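The view shows the shut fingers at (190,135), in front of the second tag at (260,180). Now I'll push slowly and back off.

Call:
{"fn": "play_rows", "kwargs": {
  "rotation": [
    [0,0,0],
    [0,0,0],
    [0,0,0],
    [0,0,0],
    [0,0,0],
    [0,0,0],
    [0,0,0],
    [0,0,0],
    [0,0,0],
    [0,0,0],
    [0,0,0],
    [0,0,0]
  ],
  "xyz": [
    [-0.015,0,0],
    [-0.03,0,0],
    [-0.04,0,0],
    [-0.05,0,0],
    [-0.06,0,0],
    [-0.07,0,0],
    [-0.08,0,0],
    [-0.09,0,0],
    [-0.1,0,0],
    [-0.11,0,0],
    [-0.11,0,0],
    [-0.11,0,0]
  ],
  "claw": [-1,-1,-1,-1,-1,-1,-1,-1,-1,-1,-1,-1]
}}

```text
time_s: 4.05
tool_pos: [0.529, -0.006, 0.1419]
ee_rot: [[-1.0, -0.001, -0.005], [-0.001, 1.0, 0.0], [0.005, 0.0, -1.0]]
force: [-7.6, -0.6, 6.6]
finger_gap: 0.0005
finger_force: 4.8
```

Call:
{"fn": "play_rows", "kwargs": {
  "rotation": [
    [0,0,0],
    [0,0,0],
    [0,0,0],
    [0,0,0],
    [0,0,0],
    [0,0,0],
    [0,0,0],
    [0,0,0],
    [0,0,0],
    [0,0,0]
  ],
  "xyz": [
    [0.03,0,0],
    [0.06,0,0],
    [0.09,0,0],
    [0.11,0,0],
    [0.11,-0.03,0],
    [0.11,-0.06,0],
    [0.11,-0.095,0],
    [0.11,-0.095,0],
    [0.11,-0.095,0],
    [0.11,-0.095,0]
  ],
  "claw": [-1,-1,-1,-1,-1,-1,-1,-1,-1,-1]
}}

```text
time_s: 5.05
tool_pos: [0.4201, -0.1005, 0.1421]
ee_rot: [[-1.0, -0.0, -0.0], [-0.0, 1.0, 0.001], [0.0, 0.001, -1.0]]
force: [-0.4, -0.3, 0.5]
finger_gap: 0.0004
finger_force: 0.0
```

Run:
```python
from cell import *
import cv2
for c,a in(("side",read_camera("side")[110:310,180:400]),):
  cv2.imwrite("pics/d.png",cv2.resize(a,None,fx=3,fy=3,interpolation=cv2.INTER_CUBIC)[:600,:,::-1])
s=telemetry.get_state();print(s["tool_pos"],s["force"])
```

```text
[ 0.42004161 -0.10030355  0.1420635 ] [ 0.6442659   1.03124558 -0.27713193]
```

View pics/d.png

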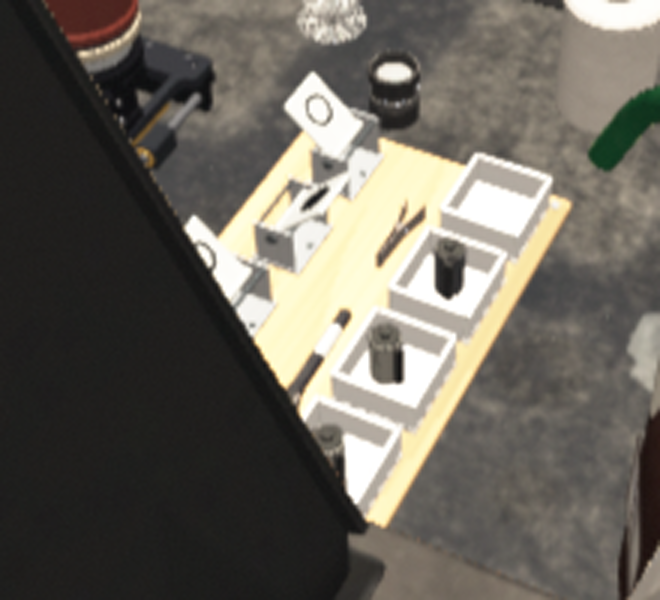

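The second tag now lies towards its bin with the disc showing, at (315,198). The push ended against the stop at about 10 N, so I'll make the next one shorter.

Call:
{"fn": "play_rows", "kwargs": {
  "rotation": [
    [0,0,0],
    [0,0,0],
    [0,0,0],
    [0,0,0],
    [0,0,0],
    [0,0,0],
    [0,0,0],
    [0,0,0],
    [0,0,0],
    [0,0,0],
    [0,0,0],
    [0,0,0]
  ],
  "xyz": [
    [-0.015,0,0],
    [-0.03,0,0],
    [-0.04,0,0],
    [-0.05,0,0],
    [-0.06,0,0],
    [-0.07,0,0],
    [-0.08,0,0],
    [-0.09,0,0],
    [-0.1,0,0],
    [-0.1,0,0],
    [-0.1,0,0],
    [-0.1,0,0]
  ],
  "claw": [-1,-1,-1,-1,-1,-1,-1,-1,-1,-1,-1,-1]
}}

```text
time_s: 6.3
tool_pos: [0.5197, -0.101, 0.142]
ee_rot: [[-1.0, -0.0, -0.001], [-0.0, 1.0, 0.0], [0.001, 0.0, -1.0]]
force: [0.3, 0.1, -0.3]
finger_gap: 0.0008
finger_force: 0.0
```

Call:
{"fn": "play_rows", "kwargs": {
  "rotation": [
    [0,0,0],
    [0,0,0],
    [0,0,0],
    [0,0,0],
    [0,0,0],
    [0,0,0],
    [0,0,0],
    [0,0,0],
    [0,0,0],
    [0,0,0],
    [0,0,0],
    [0,0,0]
  ],
  "xyz": [
    [0.03,0,0],
    [0.06,0,0],
    [0.1,0,0],
    [0.1,0,-0.03],
    [0.1,0,-0.07],
    [0.11,0,-0.11],
    [0.11,0,-0.15],
    [0.11,0.03,-0.17],
    [0.11,0.08,-0.17],
    [0.11,0.13,-0.17],
    [0.11,0.18,-0.17],
    [0.11,0.23,-0.17]
  ],
  "claw": [-1,-1,-1,-1,-1,-1,-1,-1,-1,-1,-1,-1]
}}

```text
time_s: 7.5
tool_pos: [0.4093, 0.1306, 0.3125]
ee_rot: [[-1.0, 0.001, 0.001], [0.001, 1.0, 0.0], [-0.001, 0.0, -1.0]]
force: [1.5, -0.2, -0.5]
finger_gap: 0.0005
finger_force: 0.0
```

Call:
{"fn": "play_rows", "kwargs": {
  "rotation": [
    [0,0,0],
    [0,0,0],
    [0,0,0],
    [0,0,0],
    [0,0,0],
    [0,0,0],
    [0,0,0],
    [0,0,0],
    [0,0,0],
    [0,0,0]
  ],
  "xyz": [
    [0,0.05,0],
    [0,0.1,0],
    [0,0.15,0],
    [0,0.2,0],
    [0,0.2,0],
    [0,0.2,0],
    [0,0.2,0],
    [0,0.2,0],
    [0,0.2,0],
    [0,0.2,0]
  ],
  "claw": [-1,-1,-1,-1,-1,-1,-1,-1,-1,-1]
}}

```text
time_s: 8.5
tool_pos: [0.4103, 0.328, 0.3126]
ee_rot: [[-1.0, 0.001, 0.001], [0.001, 1.0, 0.0], [-0.001, 0.0, -1.0]]
force: [-0.4, 0.7, -0.3]
finger_gap: 0.0005
finger_force: 0.0
```

Run:
```python
from cell import *
import cv2
a=read_camera("top")[165:290,230:430]
cv2.imwrite("pics/e.png",cv2.resize(a,None,fx=4,fy=4,interpolation=cv2.INTER_CUBIC)[:,:,::-1])
s=telemetry.get_state();print(s["time_s"],s["tool_pos"],s["force"],s["dq"])
```

```text
8.55 [0.41026399 0.32820124 0.31251986] [ 0.20038708 -0.099145   -0.06795951] [ 0.00575432  0.00319143 -0.00418005  0.00071046  0.00059367  0.00148432]
```

View pics/e.png

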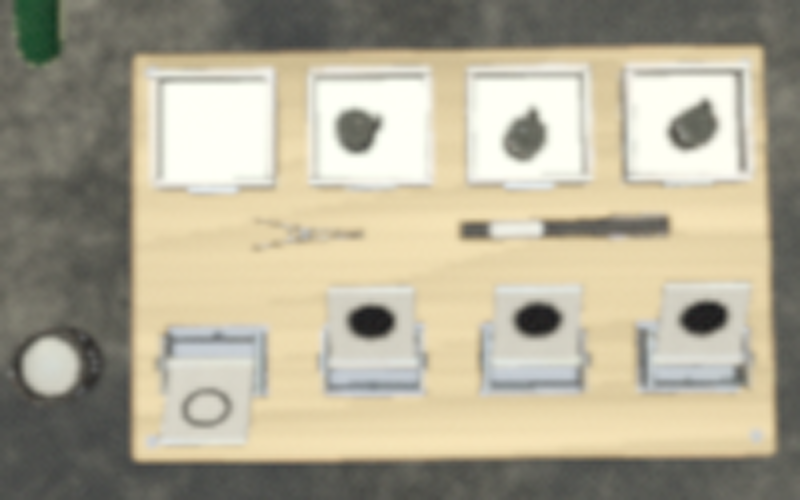

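The three full bins now show discs at (371,321), (538,319) and (704,317), and the empty bin shows its ring at (206,407). The clip, pen, loupe and cassettes haven't moved.

```bash
python3 -c "
from cell import ticket
print(ticket.close_job())"
```

```text
the job is handed in; nothing more can be done
None
```

Job handed in: I flipped the two middle tags, so the three full bins now show discs and the empty bin shows its ring; the cassettes, clip, pen and loupe look unmoved in the final top picture.

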